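# Square up the solder-paste tub in the chemical tray

### The job

On the electronics bench, the fat solder-paste tub stands well forward in the black chemical tray with its yellow label turned aside. With a fingertip, push it back until it comes up against the tray's adjustable back fence, then keep pressing gently and roll it along the fence until its label faces straight out to the low front of the tray. Keep it standing on the tray floor, do not press hard enough to dent the thin tub, leave the bottle, the jar and the solder reel where they are, and take the hand away.

Things in the scene. Friction and masses are not known exactly. Their poses are not given: they have to be found in the camera images.
- tub_mid (a point): Centre of the loose solder-paste tub, half-way up it, about 39 mm above the bench. Upright cylinder 70 mm high: white plastic body 96 mm in diameter (too wide to grasp), green screw lid 93 mm across (the top 16 mm). z is up its axis; the middle of the label is on its -x side. At the start it is 30 to 115 mm clear of the fence, turned 0.7 to 1.8 rad anticlockwise seen from above (label to the robot's right).
- tub: The same tub, axes as before; origin at the centre of its underside. 0.55 to 0.95 kg; its sliding friction on the tray floor is 2.8 to 6.7 N. Thin-walled: over 20 N from the hand dents it; 8 to 10 N is enough to roll it. Rolling along the fence it travels 48 mm per rad, and a fingertip pressing opposite the fence twice that; turning clockwise (from above) takes it to the left.
- tub_label (a point): Middle of the tub's label, on the tub's side, half-way up. The label is a yellow wrap about 80 mm long and 40 mm high with a black band and a red-and-white diamond at its middle; a red seal strip 13 mm wide runs from its middle up over the rim and 40 mm across the lid towards the lid's centre, showing the label's side from above.
- tray: Fixed black plastic tray; origin at the centre of its underside, on the bench. x points away from the robot, y along the tray to the left, z up. 540 mm long (y), 240 mm deep (x), floor 4 mm thick, walls 5 mm; high back wall 64 mm above the bench, its face 115 mm behind the origin; ends 26 mm high (56 mm nearest the back wall); low front lip 16 mm high. The front is its -x side, within 0.2 rad of facing the robot.
- backstop: The fence's two clamps, fixed on the tray's back wall; origin at the middle of that wall's face, at the tray floor, axes as the tray's. They hold the fence: a rigid upright grey-faced aluminium bar, 360 mm long, its face 10 to 50 mm above the tray floor. The bar stays clamped, but where is not measured: its face is 10 to 50 mm before the back wall and up to 0.06 rad askew. Find it by feel.
- bottle_mid (a point): Half-way up the loose amber solvent bottle with a white cap, 58 mm in diameter, 130 mm high, standing near one end of the tray. Leave it.
- jar_mid (a point): Half-way up the small loose white jar with a blue lid, 59 mm in diameter, 48 mm high, standing near the other end of the tray. Leave it.
- reel_mid (a point): Half-way up the loose solder reel, 62 mm in diameter, 44 mm high, standing on the bench to the left in front of the tray. Leave it.
Things that resemble listed ones, but are neither listed nor needed, are in the scene too. Leave any blue or grey look-alike of the tub alone.

How it is judged:
On the way, in this order (a step that is already met when the one before it is completed fails the run):
1. the tub, standing, has come up against the back fence and touches it (contact force between tub and backstop above 0.5 N and angle between tub_mid's own z axis and vertical below 0.06 rad and y of tub_mid in the frame of tray between -0.18 and 0.18 m and height (world z) of tub_mid below 0.044 m), for 0.1 s.
2. the tub, still touching the fence, has its label facing the front of the tray (within 0.2 rad) (all of step 1 and angle between the x axis of tub_mid and the x axis of tray, either way round below 0.2 rad and x of tub_label in the frame of tray below 0.035 m), for 0.1 s.
At the end, for the whole second after the job is handed in: The tub stands upright and at rest on the tray floor, at the back by the fence (its centre behind the tray's middle line) between the bottle and the jar, its label facing the front of the tray within 0.2 rad (11 degrees); bottle, jar and reel within 12 mm of where they were (x of tub_mid in the frame of tray above 0 m and angle between tub_mid's own z axis and vertical below 0.06 rad and angle between the x axis of tub_mid and the x axis of tray, either way round below 0.2 rad and x of tub_label in the frame of tray below 0.035 m and y of tub_mid in the frame of tray between -0.18 and 0.18 m and height (world z) of tub_mid below 0.044 m and linear speed of tub below 0.01 m/s and angular speed of tub below 0.08 rad/s and distance of each of bottle_mid, jar_mid, reel_mid from where it was at the start of the episode below 0.012 m); the robot touches nothing.
It fails at once if the hand presses on the tub with more than 20 N (contact force between tub and the fingers above 20 N or contact force between tub and the arm above 20 N).
It fails at once if the tub is tipped by more than 0.2 rad (angle between tub_mid's own z axis and vertical above 0.2 rad).
It fails at once if the tub is lifted off the tray floor by more than 12 mm (height (world z) of tub_mid above 0.051 m).
It fails at once if the bottle, the jar or the reel is moved by more than 12 mm (distance of any of bottle_mid, jar_mid, reel_mid from where it was at the start of the episode above 0.012 m).
It also fails if it takes over 72 s, if anything falls off the work surface, if the arm or the gripper's body presses on something with over 40 N, if the wrist force passes 120 N, or if a joint passes its speed limit or range.

### The arm

A 7-joint arm with a two-finger parallel gripper is mounted at the origin on the work surface. World frame = base frame: x ahead of the robot, y to its left, z up, the work surface at z = 0. Lengths are in m, angles in rad, forces in N, time in s.
With the tool pointing down it reaches from about 0.425 to 0.875 m from the base axis. Payload 8.4 kg.
Tool frame: the origin (TCP) lies midway between the tips of the shut fingers; the grasp point (between the pads) lies 19 mm behind it (robot.pinch_z is the distance from the TCP to the grasp point, in m); z points along the fingers, y is the line along which they close (so a half turn about z gives the same grasp; the last joint's range is limited). The gripper opens to 85 mm and grips with 20 to 120 N. Pads are 22 mm wide; open, the fingers measure 114 mm over their backs; the gripper's body (76 mm by 85 mm) begins 54 mm behind the grasp point. The pads swing forward as they close: fully open they stand 13 mm farther back than shut.
Start: joints at [1.06, 0.333, 0.04, 1.465, -0.013, 1.343, -0.059], TCP at [0.26, -0.596, 0.209] pointing down, gripper open.
Joint ranges: [-2.58, 2.58], [-0.38, 2.09], [-1.3, 1.39], [0.25, 2.4], [-1.5, 4.64], [0.08, 2.09], [-2.65, 2.65]. Speed limits (rad/s): [2.22, 2.22, 2.79, 2.79, 3.14, 3.14, 3.14].

### API

Orientations are given as a unit quaternion [w, x, y, z].
In Python, from workcell import sense, snapshot, robot gives the robot as it stands.
- The arm moves only by the shell command python3 -m inch 'ROWS' [FORCE]. ROWS is JSON, a list that holds one entry, the list of rows, each a list of 5 numbers: the shift along the world's x, y, z in m, then the turn about the world's z in degrees, then the opening, from 0 (shut) to 1 (fully open). In form: [[[x, y, z, yaw, grip], ...]]. A call has 1 to 12 rows; each row shifts and turns the commanded pose from where the row before left it; what a row does not reach is not made up. A row lasts 1/12 s, in which the tool goes at most 41.7 mm and 7.16 degrees, less where a joint would pass 70% of its speed; a pose out of reach is approached as far as the arm can. A call with a gripper value outside its range is refused whole. The fingers move at their own pace and stop on an object; FORCE is the grip in N (left out, the last holds). Time passes only in rows, so rows that do not move let the fingers close. It gives the time, the measured TCP pose, the force, the opening and the grip force at its end, in the units of the state.
- sense(): the state, without advancing time (a new reading comes with each control period).
- snapshot(name): name is "side" or "top" or "wrist"; returns a dict with "frame" (420x560x3 uint8, blue, green, red), "range_z" (420x560 float32, m along the optical axis (not along the pixel's ray), 0 where there is no reading), "intrinsics" (3x3 intrinsics, pixels), "camera_from_world" (4x4, takes a point from world to camera coordinates); the wrist camera has in their place "mount" (4x4, takes a point from camera to tool coordinates, whose origin is the TCP and whose axes are the flange's). Camera axes: x right, y up, looking along -z (the intrinsics and any distortion apply to the point x, -y, -z); pixel columns grow to the right and rows downward; lengths in m; the calibration is good to about 2 mm. A picture is of the moment at which its call begins: read the wrist's pose just before it.
- robot.hand_in(): hands the job in; it is judged then, once.
The state is a dict: "clock": time; "joint_pos": joint angles; "qvel": joint speeds; "effort": joint torques, N m; "eef_pos": TCP position; "orientation": TCP orientation; "force": force on the tool from outside, world axes, zero at the start; "wrist_torque": the same for the moment, N m; "gripper_width": finger opening in m; "gripper_force": force on a finger pad.
Only numpy, scipy, OpenCV 4.12 (cv2) and the standard library are available. Lean on these libraries where they do the work, as an engineer would, in place of code of your own. Each camera call takes 0.05 s, during which the arm holds its last target. There are 200 camera calls.

## Working session

There is one attempt and no reset: what is moved stays moved. The work goes in short steps, Python scripts to look and compute and a shell command to move; the robot and the scene stay as the last step left them, time stands still between calls to the robot, and variables do not carry over. Pictures are saved under pics/ and viewed, at most 10 in all, crops included, and the job is handed in when it is done.

```bash
mkdir -p pics
python3 - <<'E'
from workcell import sense,snapshot
import cv2,numpy as np
for n in ["top","side"]:
    s=snapshot(n); cv2.imwrite(f"pics/{n}0.png",s["frame"]); np.savez(f"pics/{n}0.npz",**s)
    print(s["intrinsics"],s["camera_from_world"])
s=sense();print(s["clock"],s["eef_pos"],s["orientation"],s["force"])
E
ls
```

```text
[[448.57538701   0.         274.70129803]
 [  0.         448.57538701 211.40864376]
 [  0.           0.           1.        ]] [[ 0.02420004 -0.99958158  0.01584349  0.03764497]
 [ 0.98964408  0.02619642  0.14113233 -0.51069348]
 [-0.14148833  0.01226401  0.98986395 -1.00561714]
 [ 0.          0.          0.          1.        ]]
[[470.62989051   0.         281.92503643]
 [  0.         470.62989051 207.70934682]
 [  0.           0.           1.        ]] [[-0.79609733 -0.60502215  0.01331331  0.43235102]
 [ 0.39274531 -0.499793    0.77198321 -0.23393788]
 [-0.46041304  0.61980251  0.63550348 -0.80473867]
 [ 0.          0.          0.          1.        ]]
0.1 [ 0.25996484 -0.59525451  0.2081203 ] [-7.08802555e-04  9.78879945e-01  2.04434622e-01 -1.92938670e-04] [-0.25942996  0.14295449 -0.44503085]
pics
```

View pics/top0.png

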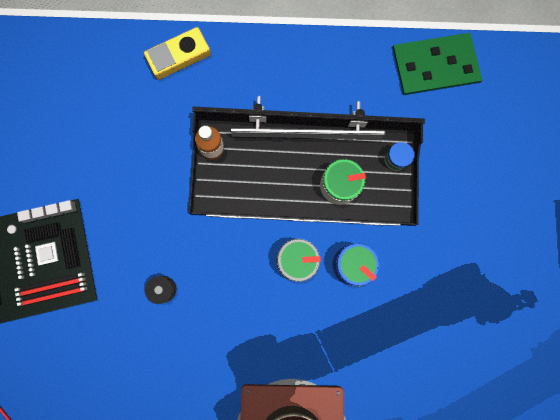

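View pics/side0.png

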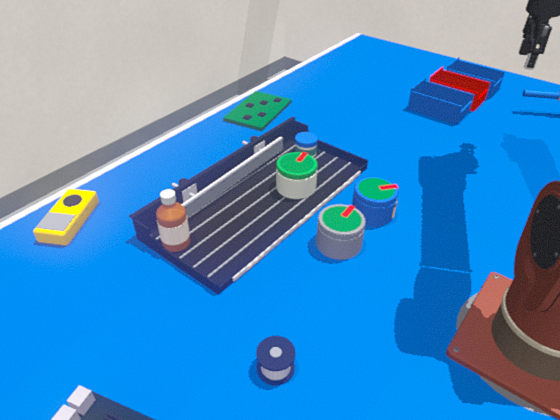

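The top view shows the tub lid at about (344,179), with its strip pointing right to (366,176). The fence runs from (231,130) to (384,132), the jar lid is at (402,153) and the bottle cap at (205,131). The grey and blue look-alikes stand in front of the tray at (298,260) and (358,264).

```bash
cat > h.py <<'E'
import numpy as np,cv2
from workcell import sense,snapshot
def ray(s,u,v,z):
    K=s["intrinsics"];T=s["camera_from_world"];R=T[:3,:3];t=T[:3,3]
    d=np.array([(u-K[0,2])/K[0,0],-(v-K[1,2])/K[1,1],-1.]);o=-R.T@t;d=R.T@d
    return o+d*(z-o[2])/d[2]
def lid(s,c=None,z=.074):
    f=s["frame"];hsv=cv2.cvtColor(f,cv2.COLOR_BGR2HSV)
    g=cv2.inRange(hsv,(50,120,60),(75,255,255));r=cv2.inRange(hsv,(0,150,120),(8,255,255))|cv2.inRange(hsv,(172,150,120),(180,255,255))
    n,l,st,ce=cv2.connectedComponentsWithStats(g); out=[]
    for i in range(1,n):
        if st[i,4]<500: continue
        p=np.argwhere(l==i)[:,::-1].astype(np.int32); h=cv2.convexHull(p)
        m=np.zeros(g.shape,np.uint8);cv2.fillConvexPoly(m,cv2.dilate(h.astype(np.float32),None).astype(np.int32) if 0 else h,255)
        e=cv2.fitEllipse(h); rr=np.argwhere((r>0)&(m>0))[:,::-1]
        C=ray(s,*e[0],z); S=ray(s,*rr.mean(0),z) if len(rr) else C*np.nan
        d=(S-C)[:2]; out.append((C.round(4),np.degrees(np.arctan2(d[1],d[0])).round(1),np.round(e[1],1),st[i,4]))
    return out
E
python3 - <<'E'
from h import *
s=dict(np.load("pics/top0.npz"))
for o in lid(s): print(o)
for n,u,v,z in [("lipL",190,215,.016),("lipR",417,224,.016),("bwL",193,108,.064),("bwR",424,120,.064),("fL",231,131,.054),("fR",384,133,.054),("jar",402,153,.052),("cap",205,131,.134),("reel",159,289,.044)]: print(n,ray(s,u,v,z).round(3))
E
```

```text
(array([ 0.8681, -0.3224,  0.074 ]), np.float64(nan), array([67.2, 99.7]), np.int32(3539))
(array([ 0.5824, -0.1034,  0.074 ]), np.float64(-77.7), array([40.1, 41.7]), np.int32(1198))
(array([ 0.3986, -0.0038,  0.074 ]), np.float64(-86.6), array([34.2, 34.9]), np.int32(844))
(array([ 0.392 , -0.1354,  0.074 ]), np.float64(-131.1), array([34.3, 35.5]), np.int32(861))
lipL [0.499 0.25  0.016]
lipR [ 0.491 -0.287  0.016]
bwL [0.744 0.247 0.064]
bwR [ 0.731 -0.293  0.064]
fL [0.694 0.158 0.054]
fR [ 0.7   -0.201  0.054]
jar [ 0.653 -0.244  0.052]
cap [0.666 0.206 0.134]
reel [0.326 0.305 0.044]
```

Run:
```python
import cv2
f=cv2.imread("pics/top0.png")[95:235,180:430];cv2.imwrite("pics/c1.png",cv2.resize(f,None,fx=3.2,fy=3.2,interpolation=2))
```

```text
(no output)
```

View pics/c1.png

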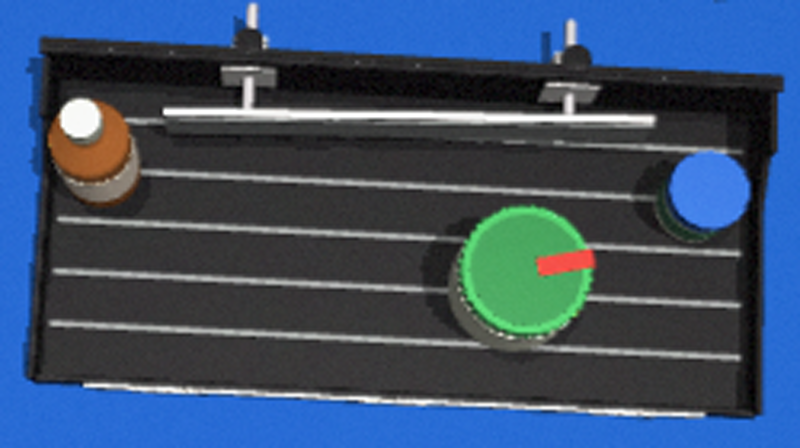

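The tub is at (0.582,-0.103) and its label points to -78°, so it needs about 1.8 rad clockwise. The tray yaw is about -0.02 rad, and the fence face is near x≈0.695. I'll go in with the fingers shut and the flat finger side facing the tub.

```bash
python3 -m inch '[[[0.01,0.03,0,-2,0],[0.016,0.033,0,-2,0],[0.016,0.033,0,-2,0],[0.016,0.033,0,-2,0],[0.016,0.033,0,-2,0],[0.016,0.033,0,-2,0],[0.016,0.033,0,-2,0],[0.016,0.033,0,-2,0],[0.016,0.033,0,-2,0],[0.016,0.033,0,-2,0],[0.016,0.033,0,-2,0],[0.016,0.033,0,-1.6,0]]]' 40
python3 -m inch '[[[0.016,0.033,0,0,0],[0.016,0.033,0,0,0],[0.016,0.033,-0.005,0,0],[0.01,0.001,-0.01,0,0],[0,0,0,0,0],[0,0,0,0,0]]]'
```

```text
clock: 1.1
eef_pos: [0.4463, -0.2008, 0.2088]
orientation: [0.0, 1.0, -0.001, -0.0]
force: [1.0, -0.5, -0.2]
gripper_width: 0.0004
gripper_force: 0.0
clock: 1.6
eef_pos: [0.5037, -0.1023, 0.1931]
orientation: [-0.0, 1.0, 0.0, -0.001]
force: [-0.8, -0.7, -0.2]
gripper_width: -0.0001
gripper_force: 0.0
```

```bash
python3 -m inch '[[[0.0105,0,-0.02,0,0],[0,0,-0.03,0,0],[0,0,-0.03,0,0],[0,0,-0.02,0,0],[0,0,-0.02,0,0],[0,0,-0.015,0,0],[0,0,-0.015,0,0],[0,0,-0.013,0,0],[0,0,0,0,0],[0,0,0,0,0]]]'
python3 - <<'E'
from h import *
s=snapshot("side");cv2.imwrite("pics/s1.png",cv2.resize(s["frame"][110:250,200:400],None,fx=3.5,fy=3.5,interpolation=2))
E
```

```text
clock: 2.43
eef_pos: [0.5139, -0.1036, 0.031]
orientation: [0.0, 1.0, -0.001, -0.001]
force: [1.1, 0.9, 0.1]
gripper_width: 0.0004
gripper_force: 0.0
```

View pics/s1.png

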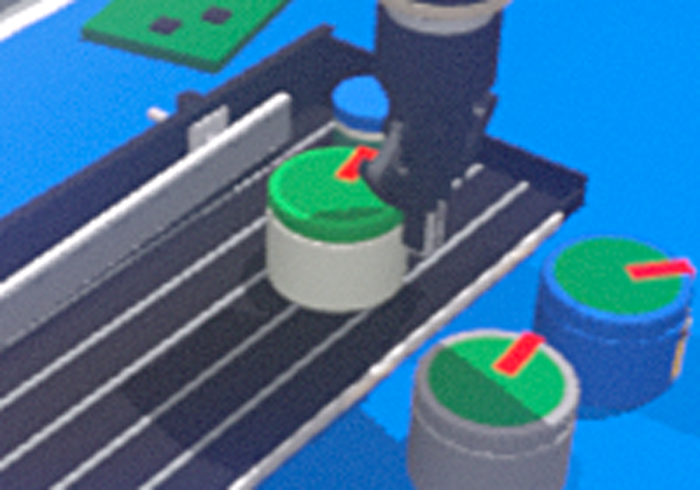

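The fingers stand in the tray between the tub and the lip, around (425,235) in the crop. The tub is upright, and there's no contact yet.

```bash
for i in 1; do python3 -m inch '[[[0.001,0,0,0,0],[0.001,0,0,0,0],[0.001,0,0,0,0],[0.001,0,0,0,0],[0.001,0,0,0,0],[0.001,0,0,0,0]]]'|grep -E "eef|force: \["
python3 -m inch '[[[0.001,0,0,0,0],[0.001,0,0,0,0],[0.001,0,0,0,0],[0.001,0,0,0,0]]]'|grep -E "eef|force: \["
python3 -m inch '[[[0.001,0,0,0,0],[0.001,0,0,0,0],[0.001,0,0,0,0],[0.001,0,0,0,0]]]'|grep -E "eef|force: \["; done
```

```text
eef_pos: [0.5209, -0.1026, 0.0311]
force: [-0.5, 0.3, -0.1]
eef_pos: [0.5228, -0.1026, 0.0305]
force: [-11.3, 0.5, 8.2]
eef_pos: [0.5259, -0.1028, 0.0304]
force: [-11.9, -0.3, 9.7]
```

There's an upward force of 9.7 N as well, so something on the hand is resting on the lid. I'll back off and check.

```bash
python3 -m inch '[[[-0.003,0,0,0,0],[-0.003,0,0,0,0],[-0.002,0,0,0,0],[0,0,0,0,0]]]'|grep -E "eef|force: \["
python3 - <<'E'
from h import *
s=snapshot("wrist");print(s["mount"].round(3));cv2.imwrite("pics/w1.png",s["frame"])
t=snapshot("top");print(lid(t)[1:2]); s=snapshot("side");cv2.imwrite("pics/s2.png",cv2.resize(s["frame"][110:210,240:370],None,fx=5,fy=5,interpolation=2))
E
```

```text
eef_pos: [0.5205, -0.1027, 0.0309]
force: [-0.2, 0.5, 0.4]
[[-0.001  0.961  0.276  0.069]
 [ 1.     0.001  0.001  0.   ]
 [ 0.     0.276 -0.961 -0.165]
 [ 0.     0.     0.     1.   ]]
[(array([ 0.3985, -0.0038,  0.074 ]), np.float64(-85.9), array([34.2, 35. ]), np.int32(845))]
```

View pics/s2.png

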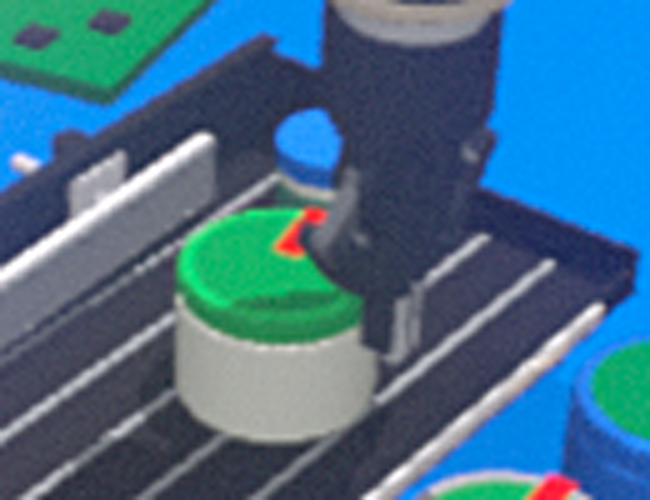

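View pics/w1.png

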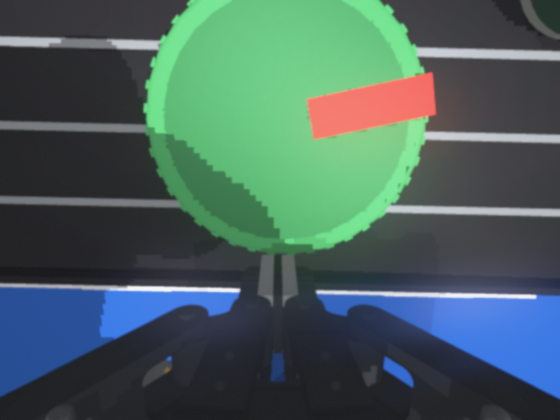

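The side view shows the tub upright. The wrist view shows the slim fingertips in front of the lid, with wider knuckles above that probably press on the lid rim. I'll raise the hand 13 mm and retry.

```bash
python3 -m inch '[[[-0.001,0,0.006,0,0],[0,0,0.007,0,0],[0,0,0,0,0]]]'|grep -E "eef|force: \["
for k in 1; do python3 -m inch '[[[0.001,0,0,0,0],[0.001,0,0,0,0],[0.001,0,0,0,0]]]'|grep -E "eef|force: \["
python3 -m inch '[[[0.001,0,0,0,0],[0.001,0,0,0,0],[0.001,0,0,0,0]]]'|grep -E "eef|force: \["; 
python3 -m inch '[[[0.001,0,0,0,0],[0.001,0,0,0,0],[0.001,0,0,0,0]]]'|grep -E "eef|force: \["; done
```

```text
eef_pos: [0.5208, -0.1027, 0.0457]
force: [0.8, 0.9, 0.3]
eef_pos: [0.5227, -0.1026, 0.0438]
force: [-0.0, 0.6, -0.1]
eef_pos: [0.5257, -0.1026, 0.0437]
force: [0.3, -0.0, -0.1]
eef_pos: [0.5274, -0.1026, 0.0437]
force: [-9.5, 0.7, 6.5]
```

```bash
for k in 1; do python3 -m inch '[[[0.0005,0,0.0005,0,0],[0.0005,0,0.0005,0,0],[0.0005,0,0,0,0]]]'|grep -E "eef|force: \["
python3 -m inch '[[[0.001,0,0.0005,0,0],[0.001,0,0,0,0],[0.001,0,0,0,0]]]'|grep -E "eef|force: \["; 
python3 -m inch '[[[0.001,0,0,0,0],[0.001,0,0,0,0],[0.001,0,0,0,0]]]'|grep -E "eef|force: \["; done
```

```text
eef_pos: [0.5283, -0.1027, 0.0442]
force: [-5.4, -0.1, 1.4]
eef_pos: [0.5313, -0.1027, 0.0446]
force: [-5.2, 0.2, 1.0]
eef_pos: [0.5343, -0.1027, 0.0446]
force: [-5.6, -0.6, 0.9]
```

```bash
for k in 1 2 ; do python3 -m inch '[[[0.0015,0,0,0,0],[0.0015,0,0,0,0],[0.0015,0,0,0,0],[0.0015,0,0,0,0],[0.0015,0,0,0,0],[0.0015,0,0,0,0]]]'|grep -E "eef|force: \["; done
python3 -m inch '[[[0.0015,0,0,0,0],[0.0015,0,0,0,0],[0.0015,0,0,0,0],[0.0015,0,0,0,0],[0.0015,0,0,0,0],[0.0015,0,0,0,0]]]'|grep -E "eef|force: \["
python3 - <<'E'
from h import *
s=sense()["eef_pos"];print(s)
s=snapshot("wrist");cv2.imwrite("pics/w2.png",s["frame"])
E
```

```text
eef_pos: [0.5433, -0.1027, 0.0446]
force: [-5.8, 0.4, 2.1]
eef_pos: [0.5523, -0.1027, 0.0446]
force: [-5.6, 0.7, 0.1]
eef_pos: [0.5613, -0.1027, 0.0446]
force: [-5.2, -0.6, 0.5]
[ 0.56134648 -0.10270912  0.04455848]
```

View pics/w2.png

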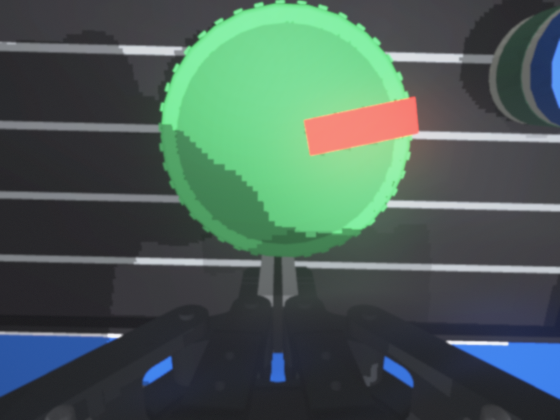

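The tub slides straight, centred at (286,128) in the wrist view, and its strip still points right. I'll continue to the fence and slow down near it.

```bash
cat >> h.py <<'E'
from scipy.spatial.transform import Rotation as Ro
def wrist():
    e=sense();s=snapshot("wrist");q=e["orientation"]
    W=np.eye(4);W[:3,:3]=Ro.from_quat([q[1],q[2],q[3],q[0]]).as_matrix();W[:3,3]=e["eef_pos"]
    s["camera_from_world"]=np.linalg.inv(W@s["mount"]);return s
def look():
    s=wrist();f=s["frame"].copy()
    for o in lid(s):
        if o[3]>8000: print("tub",o[0],"label dir",o[1],"to go cw deg",((o[1]+181.2+180)%360-180).round(1))
E
python3 -m inch '[[[0.0015,0,0,0,0],[0.0015,0,0,0,0],[0.0015,0,0,0,0],[0.0015,0,0,0,0],[0.0015,0,0,0,0],[0.0015,0,0,0,0],[0.0015,0,0,0,0],[0.0015,0,0,0,0]]]'|grep -E "eef|force: \["
python3 -m inch '[[[0.001,0,0,0,0],[0.001,0,0,0,0],[0.001,0,0,0,0],[0.001,0,0,0,0]]]'|grep -E "eef|force: \["
python3 -m inch '[[[0.001,0,0,0,0],[0.001,0,0,0,0],[0.001,0,0,0,0]]]'|grep -E "eef|force: \["
python3 -c "from h import *;look()"
```

```text
eef_pos: [0.5736, -0.1027, 0.0447]
force: [-4.3, -1.2, 0.2]
eef_pos: [0.5776, -0.1027, 0.0447]
force: [-5.3, 0.0, 1.8]
eef_pos: [0.5806, -0.1027, 0.0447]
force: [-5.7, -0.2, 0.2]
tub [ 0.6416 -0.1056  0.074 ] label dir nan to go cw deg nan
```

```bash
sed -i 's/(0,150,120),(8,/(0,90,100),(12,/; s/(172,150,120)/(170,90,100)/' h.py
for i in 1; do python3 -m inch '[[[0.001,0,0,0,0],[0.001,0,0,0,0]]]'|grep -E "eef|force: \["
python3 -m inch '[[[0.001,0,0,0,0],[0.001,0,0,0,0]]]'|grep -E "eef|force: \["; done
python3 -c "from h import *;look()"
```

```text
eef_pos: [0.5826, -0.1027, 0.0447]
force: [-5.8, 0.7, 0.4]
eef_pos: [0.5846, -0.1027, 0.0447]
force: [-6.0, 0.5, 0.6]
tub [ 0.6456 -0.1056  0.074 ] label dir -89.2 to go cw deg 92.0
```

```bash
python3 - <<'E'
p=open("h.py").read()
p=p.replace("d=(S-C)[:2];","d=(S-C)[:2]; P=np.array([ray(s,*q,z)[:2] for q in rr[::7]]) if len(rr)>100 else None\n        if P is not None: a=np.linalg.svd(P-P.mean(0),full_matrices=False)[2][0]; d=a*np.sign(a@d)\n        ")
open("h.py","w").write(p)
E
python3 -m inch '[[[0.001,0,0,0,0],[0.001,0,0,0,0]]]'|grep -E "eef|force: \["
python3 -m inch '[[[0.001,0,0,0,0],[0.001,0,0,0,0]]]'|grep -E "eef|force: \["
python3 -c "from h import *;look()"
```

```text
eef_pos: [0.5868, -0.1027, 0.0448]
force: [-6.4, 0.2, 0.4]
eef_pos: [0.5888, -0.1027, 0.0448]
force: [-6.5, 0.2, 0.4]Traceback (most recent call last):
  File "<string>", line 1, in <module>
    from h import *;look()
    ^^^^^^^^^^^^^^^
  File "h.py", line 19
    out.append((C.round(4),np.degrees(np.arctan2(d[1],d[0])).round(1),np.round(e[1],1),st[i,4]))
IndentationError: unexpected indent
```

```bash
sed -i 's/^ *out.append/        out.append/' h.py
python3 -c "from h import *;look()"
python3 -m inch '[[[0.001,0,0,0,0],[0.001,0,0,0,0]]]'|grep -E "eef|force: \["
python3 -m inch '[[[0.001,0,0,0,0]]]'|grep -E "eef|force: \["
```

```text
tub [ 0.6497 -0.1058  0.074 ] label dir -76.9 to go cw deg 104.3
eef_pos: [0.5897, -0.1028, 0.0445]
force: [-12.2, 0.1, 3.1]
eef_pos: [0.5898, -0.1028, 0.0443]
force: [-16.9, -0.2, 5.1]
```

The tub reaches the fence at TCP x≈0.5895. I'll ease the press to about 9 N and start rolling.

```bash
for i in 1; do python3 -m inch '[[[-0.0013,0,0.0006,0,0],[0,0,0,0,0]]]'|grep -E "eef|force: \["
python3 -m inch '[[[0,0.0024,0,0,0],[0,0.0024,0,0,0]]]'|grep -E "eef|force: \["
python3 -m inch '[[[0,0.0024,0,0,0],[0,0.0024,0,0,0]]]'|grep -E "eef|force: \["; done
```

```text
eef_pos: [0.5897, -0.1027, 0.0449]
force: [-6.7, 1.5, -2.5]
eef_pos: [0.5897, -0.0983, 0.0449]
force: [-8.3, -0.3, -0.4]
eef_pos: [0.5898, -0.0933, 0.045]
force: [-6.4, -1.1, -1.9]
```

```bash
python3 -c "from h import *;look()"
for i in 1; do python3 -m inch '[[[0.0005,0.0024,0,0,0],[0.0004,0.0024,0,0,0]]]'|grep -E "eef|force: \["
python3 -m inch '[[[0.0003,0.0024,0,0,0],[0.0003,0.0024,0,0,0]]]'|grep -E "eef|force: \["; done;python3 -c "from h import *;look()"
```

```text
tub [ 0.6505 -0.1009  0.074 ] label dir -83.3 to go cw deg 97.9
eef_pos: [0.5901, -0.0886, 0.0448]
force: [-9.5, -1.0, 0.1]
eef_pos: [0.5904, -0.0836, 0.0447]
force: [-9.8, -0.4, 1.0]
tub [ 0.6505 -0.0961  0.074 ] label dir -89.0 to go cw deg 92.2
```

```bash
for i in 1; do python3 -m inch '[[[0.0002,0.0025,0,0,0],[0.0002,0.0025,0,0,0],[0.0003,0.0025,0,0,0],[0.0003,0.0025,0,0,0]]]'|grep -E "eef|force: \["
python3 -m inch '[[[0.0003,0.0025,0,0,0],[0.0003,0.0025,0,0,0],[0.0004,0.0025,0,0,0],[0.0004,0.0025,0,0,0]]]'|grep -E "eef|force: \["; done;python3 -c "from h import *;look()"
```

```text
eef_pos: [0.5914, -0.0734, 0.0447]
force: [-10.5, 0.8, -0.0]
eef_pos: [0.5929, -0.0631, 0.0446]
force: [-9.6, 0.8, -0.1]
tub [ 0.6504 -0.0853  0.074 ] label dir -102.4 to go cw deg 78.8
```

```bash
for i in 1; do python3 -m inch '[[[0.0004,0.0025,0,0,0],[0.0004,0.0025,0,0,0],[0.0005,0.0025,0,0,0],[0.0005,0.0025,0,0,0]]]'|grep -E "eef|force: \["
python3 -m inch '[[[0.0005,0.0025,0,0,0],[0.0006,0.0025,0,0,0],[0.0006,0.0025,0,0,0],[0.0006,0.0025,0,0,0]]]'|grep -E "eef|force: \["; done;python3 -c "from h import *;look()"
```

```text
eef_pos: [0.5949, -0.053, 0.0447]
force: [-8.6, 1.8, -1.6]
eef_pos: [0.5973, -0.0428, 0.0447]
force: [-8.3, 1.6, -1.0]
tub [ 0.6503 -0.0735  0.074 ] label dir -117.4 to go cw deg 63.8
```

```bash
for i in 1; do python3 -m inch '[[[0.0007,0.0025,0,0,0],[0.0007,0.0025,0,0,0],[0.0007,0.0025,0,0,0],[0.0008,0.0025,0,0,0]]]'|grep -E "eef|force: \["; done;python3 -c "from h import *;look()"
```

```text
eef_pos: [0.6002, -0.0327, 0.0447]
force: [-8.7, 1.1, 0.3]
tub [ 0.6501 -0.0672  0.074 ] label dir -168.1 to go cw deg 13.1
```

The label angle jumped, so I'll back off and check by eye.

```bash
python3 -m inch '[[[-0.006,0,0.0,0,0],[-0.012,-0.005,0,0,0],[-0.01,-0.02,0,0,0],[0,-0.02,0,0,0],[0,-0.02,0,0,0],[0,0,0,0,0]]]'|grep -E "eef|force: \["
python3 - <<'E'
from h import *
s=wrist();cv2.imwrite("pics/w3.png",s["frame"])
for o in lid(s):print(o)
look()
E
```

```text
eef_pos: [0.5749, -0.104, 0.0464]
force: [-0.5, -1.2, 0.2]
(array([ 0.6458, -0.0606,  0.074 ]), np.float64(174.6), array([201.8, 257.3]), np.int32(22811))
tub [ 0.6459 -0.0602  0.074 ] label dir 172.1 to go cw deg -6.7
```

View pics/w3.png

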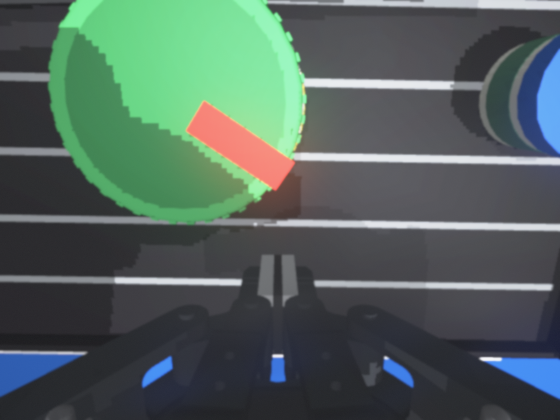

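The strip runs from (197,116) to (285,175), so the label is at -124° and about 57° remain. I'll fix the detector, then start a second stroke from the right of the tub.

```bash
cat >> h.py <<'E'
def look():
    s=wrist();hsv=cv2.cvtColor(s["frame"],cv2.COLOR_BGR2HSV)
    r=cv2.inRange(hsv,(0,90,80),(12,255,255))|cv2.inRange(hsv,(170,90,80),(180,255,255))
    n,l,st,_=cv2.connectedComponentsWithStats(r);i=1+np.argmax(st[1:,4])
    P=np.array([ray(s,*q,.074)[:2] for q in np.argwhere(l==i)[::5,::-1]])
    a=np.linalg.svd(P-P.mean(0),full_matrices=False)[2][0]
    d=a if a[0]<0 or a[1]<-.8 else -a
    if a[1]>.8 and abs(a[0])<.5: d=-a
    L=np.ptp((P-P.mean(0))@a); g=np.degrees(np.arctan2(d[1],d[0])); c=P.mean(0)-d*.0265
    print("tub~",c.round(4),"len",L.round(3),"label",g.round(1),"to go",((g+181.2+180)%360-180).round(1))
E
python3 -c "from h import *;look()"
python3 -m inch '[[[0.003,0.004,-0.001,0,0],[0.003,0.004,0,0,0],[0.003,0.004,0,0,0],[0.003,0.001,0,0,0],[0,0,0,0,0]]]'|grep -E "eef|force: \["
```

```text
tub~ [ 0.6446 -0.0696] len 0.043 label -125.8 to go 55.4
eef_pos: [0.5876, -0.0841, 0.0451]
force: [-0.8, 0.5, -0.0]
```

```bash
for i in 1; do python3 -m inch '[[[0.0,-0.004,0,0,0],[0,-0.004,0,0,0],[0,0,0,0,0]]]'|grep -E "eef|force: \["
python3 -m inch '[[[0.001,0,0,0,0],[0.001,0,0,0,0],[0.001,0,0,0,0]]]'|grep -E "eef|force: \["
python3 -m inch '[[[0.001,0,0,0,0],[0.001,0,0,0,0]]]'|grep -E "eef|force: \["; done
```

```text
eef_pos: [0.5865, -0.0952, 0.0449]
force: [-1.4, -0.3, 0.1]
eef_pos: [0.5898, -0.0935, 0.0451]
force: [0.2, -0.2, 0.7]
eef_pos: [0.5919, -0.0933, 0.0451]
force: [-0.6, -0.4, 0.3]
```

```bash
for i in 1; do python3 -m inch '[[[0.001,0,0,0,0],[0.001,0,0,0,0]]]'|grep -E "eef|force: \["
python3 -m inch '[[[0.001,0,0,0,0]]]'|grep -E "eef|force: \["; done
```

```text
eef_pos: [0.5937, -0.0934, 0.045]
force: [-2.0, 0.5, -0.6]
eef_pos: [0.594, -0.0933, 0.0447]
force: [-4.9, 0.0, 2.2]
```

```bash
for i in 1; do python3 -m inch '[[[0.0005,0,0.0003,0,0],[-0.0003,0.0025,0,0,0],[-0.0004,0.0025,0,0,0]]]'|grep -E "eef|force: \["
python3 -m inch '[[[-0.0005,0.0025,0,0,0],[-0.0005,0.0025,0,0,0]]]'|grep -E "eef|force: \["; done; python3 -c "from h import *;look()"
```

```text
eef_pos: [0.5933, -0.09, 0.0449]
force: [-4.7, -4.6, 0.9]
eef_pos: [0.5922, -0.085, 0.0449]
force: [-5.3, -3.7, 1.7]
tub~ [ 0.6444 -0.0646] len 0.041 label -129.5 to go 51.7
```

```bash
for i in 1; do python3 -m inch '[[[0.0002,0.0025,0,0,0],[-0.0003,0.0025,0,0,0],[-0.0004,0.0025,0,0,0],[-0.0004,0.0025,0,0,0]]]'|grep -E "eef|force: \["
python3 -m inch '[[[-0.0002,0.0025,0,0,0],[-0.0003,0.0025,0,0,0],[-0.0002,0.0025,0,0,0],[-0.0002,0.0025,0,0,0]]]'|grep -E "eef|force: \["; done; python3 -c "from h import *;look()"
```

```text
eef_pos: [0.5908, -0.0752, 0.0448]
force: [-6.7, -4.9, 3.9]
eef_pos: [0.5897, -0.0652, 0.0448]
force: [-7.6, -4.2, 3.5]
tub~ [ 0.6442 -0.0538] len 0.04 label -141.6 to go 39.6
```

```bash
for i in 1; do python3 -m inch '[[[-0.0001,0.0025,0.0002,0,0],[-0.0001,0.0025,0,0,0],[-0.0001,0.0025,0,0,0],[0,0.0025,0,0,0]]]'|grep -E "eef|force: \["
python3 -m inch '[[[0,0.0025,0,0,0],[0,0.0025,0,0,0],[0,0.0025,0,0,0],[0,0.0025,0,0,0]]]'|grep -E "eef|force: \["; done; python3 -c "from h import *;look()"
```

```text
eef_pos: [0.5891, -0.055, 0.0448]
force: [-9.4, -3.2, 5.2]
eef_pos: [0.5888, -0.0451, 0.0448]
force: [-11.2, -3.8, 5.5]
tub~ [ 0.6443 -0.0434] len 0.041 label -155.1 to go 26.1
```

```bash
for i in 1; do python3 -m inch '[[[-0.0001,0.0025,0.0004,0,0],[-0.0001,0.0025,0.0002,0,0],[0,0.0025,0,0,0],[0,0.0025,0,0,0]]]'|grep -E "eef|force: \["
python3 -m inch '[[[0,0.0025,0,0,0],[0.0001,0.0025,0,0,0],[0.0001,0.0025,0,0,0],[0.0002,0.0025,0,0,0]]]'|grep -E "eef|force: \["; done; python3 -c "from h import *;look()"
```

```text
eef_pos: [0.5886, -0.0338, 0.0449]
force: [-7.0, -0.6, 1.1]
eef_pos: [0.5889, -0.0237, 0.0449]
force: [-9.3, -0.7, 0.5]
tub~ [ 0.6439 -0.032 ] len 0.04 label -166.9 to go 14.3
```

```bash
for i in 1; do python3 -m inch '[[[0.0001,0.0025,0,0,0],[0.0001,0.0025,0,0,0],[0.0002,0.0025,0,0,0],[0.0002,0.0025,0,0,0]]]'|grep -E "eef|force: \["
python3 -m inch '[[[0.0003,0.0025,0,0,0],[0.0003,0.0025,0,0,0],[0.0003,0.0025,0,0,0],[0.0003,0.0025,0,0,0]]]'|grep -E "eef|force: \["; done
python3 - <<'E'
from h import *
look()
s=wrist();cv2.imwrite("pics/w4.png",s["frame"])
E
```

```text
eef_pos: [0.5895, -0.0136, 0.0449]
force: [-7.8, -0.7, 0.3]
eef_pos: [0.5905, -0.0034, 0.0448]
force: [-9.6, 0.9, 0.7]
tub~ [ 0.6438 -0.0213] len 0.04 label 179.9 to go 1.1
```

View pics/w4.png

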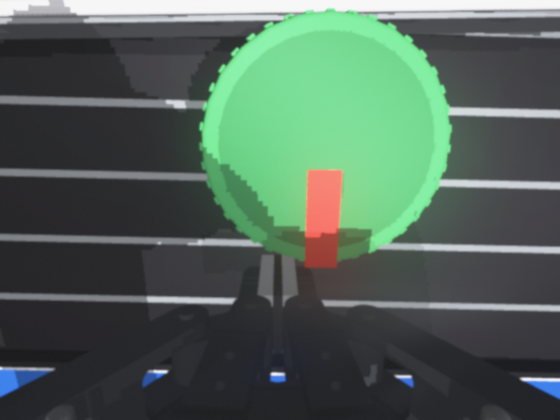

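The strip, from (325,170) to (321,267), is square to the tray ribs, so the label faces the front. I'll hold for a moment, then withdraw.

```bash
python3 -m inch '[[[0,0,0,0,0],[0,0,0,0,0],[0,0,0,0,0]]]'|grep -E "eef|force: \["
python3 -m inch '[[[-0.003,0,0,0,0],[-0.006,0,0,0,0],[-0.01,0,0,0,0],[-0.01,0,0,0,0],[-0.005,0,0.01,0,0],[0,0,0.03,0,0],[0,0,0.035,0,0],[-0.01,0,0.035,0,0],[0,0,0.03,0,0],[0,0,0,0,0],[0,0,0,0,0],[0,0,0,0,0]]]'|grep -E "clock|eef|force: \["
python3 - <<'E'
from h import *
look()
s=snapshot("side");cv2.imwrite("pics/s9.png",s["frame"])
E
```

```text
eef_pos: [0.5906, -0.0028, 0.0449]
force: [-9.3, 1.4, 0.8]
clock: 19.12
eef_pos: [0.549, -0.0036, 0.1863]
force: [0.0, -0.1, 0.1]
tub~ [ 0.6431 -0.021 ] len 0.041 label 179.2 to go 0.4
```

View pics/s9.png

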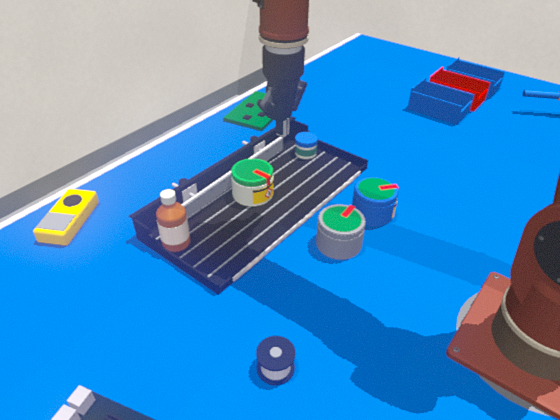

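The tub stands upright at the fence around (253,182), with its label facing front. The bottle, jar and reel haven't moved, and the hand is clear.

```bash
python3 -c "from workcell import robot;print(robot.hand_in())"
```

```text
the job is handed in; nothing more can be done
None
```

The job is handed in, though the hand-in gave no verdict: the tub stands upright by the fence with its label within about 1° of straight out, the bottle, jar and reel look unmoved, and the hand is clear after about 19 s.

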